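# Refit the cup dryer's drip tray and hang a rinsed cup to drain

### The job

Get the demonstration cup dryer ready: slide the loose drip tray, back wall first, fully home between the dryer's side arms so that its back edge presses in the tray switch lever. Then hang the rinsed cup mouth-down on either of the two slanting pegs, right down until the peg's tip meets the inside of its bottom, without dropping it. Let go of both and do not disturb the pepper mill, the coasters or the jar.

Things in the scene. Friction and masses are not known exactly. Their poses are not given: they have to be found in the camera images.
- dryer: White warm-air cup dryer, fixed, 236 mm wide. Origin on the table top, midway between its side arms, on the line where the tray's back wall stops (two bumpers). x points from its open front to its back, z up. Housing: front face at x = 12 mm, 50 mm high; from there a deck slopes up to 100 mm at x = 84 mm. Two pegs stand square on the deck.
- bay_mouth (a point): Point on the table top midway between the dryer's arms at dryer x = -122 mm, same axes. The arms are 30 mm high with inner faces 198 mm apart, from the housing to here; in front of here they flare outward for 25 mm more, to about 225 mm apart.
- switch_lever (a joint): Tray switch: 47 mm steel lever with an 8 mm roller at its free end, at the back of the bay 22 mm above the table, on an upright hinge. In rad: 0 = free, roller 16 mm in front of the tray's stop line; grows as it is pushed in; 0.35 with the tray on its stop, 0.25 with it 5 mm short. Spring of about 0.6 N at the roller: too weak to push the tray out.
- peg_left_tip (a point): Rounded end of the peg at dryer y = +50 mm, about 172 mm above the table at dryer x = -40 mm; axes as the dryer's. The peg is 20 mm thick and 130 mm long from deck to tip; it leans 35 degrees from vertical towards the open front: direction from deck to tip (-0.574, 0, 0.819) in the dryer's axes.
- peg_right_tip (a point): The same for the other peg, at dryer y = -50 mm.
- tray: Loose grey plastic drip tray, pan 140 (x) by 190 (y) by 34 mm high, 0.3 to 0.45 kg. Origin at the pan's centre, half-way up. x points to its back wall, which goes in first. From the front wall an upright pull fin 14 mm thick (in y) sticks out from x = -70 to -127 mm, 8 to 50 mm above the table. Fully home, its centre is at dryer x = -70 mm, y = 0, axes aligned.
- cup: Loose white ceramic cup, no handle, standing mouth-down, about 0.22 kg, 98 mm high. Outside diameter 68 mm at the rim (below), 60 mm at 12 mm from the closed end, 55 mm at the closed end (on top); wall 4 mm. Origin at its centre, half-way up; z points from mouth to closed end. The inside of its bottom lies at z = +43 mm.
- mill: Bystander: grey pepper mill, 48 mm in diameter, 152 mm high, origin at the middle of its underside.
- coasters: Bystander: stack of round coasters in a wire holder, 105 mm in diameter, 36 mm high, origin at the middle of its underside.
- jar: Bystander: white storage jar with wooden lid, 90 mm in diameter, 130 mm high, origin at the middle of its underside.
There are look-alikes about, which are no part of the job. Leave any green or purple look-alike of the cup alone.

How it is judged:
On the way, in this order (a step that is already met when the one before it is completed fails the run):
1. the drip tray is home and its edge holds the switch lever in (value of joint switch_lever above 0.22 rad and x of tray in the frame of dryer above -0.0765 m and angle between the x axis of tray and the x axis of dryer, either way round below 0.08 rad and angle between tray's own z axis and vertical below 0.06 rad), for 0.2 s.
2. the cup hangs mouth-down on a peg, down to its bottom (((z of peg_left_tip in the frame of cup between 0.033 and 0.047 m and x of peg_left_tip in the frame of cup between -0.03 and 0.03 m and y of peg_left_tip in the frame of cup between -0.03 and 0.03 m) or (z of peg_right_tip in the frame of cup between 0.033 and 0.047 m and x of peg_right_tip in the frame of cup between -0.03 and 0.03 m and y of peg_right_tip in the frame of cup between -0.03 and 0.03 m)) and angle between cup's own z axis and vertical below 0.9 rad and contact force between cup and dryer above 0.3 N), for 0.2 s.
At the end, for the whole second after the job is handed in: Tray flat between the arms, within 6.5 mm of its stop and 0.08 rad of square, holding the lever in (over 0.22 rad); cup at rest on a peg, the tip inside it within 10 mm of its inner bottom, mouth down (axis within 0.9 rad of vertical), carried by the dryer (all of step 1 and all of step 2 and linear speed of each of tray, cup below 0.03 m/s); the robot touches nothing.
It fails at once if the cup is dropped or thrown (moves faster than 0.6 m/s with the fingers off it) (linear speed of cup above 0.6 m/s and contact force between the fingers and cup below 0.05 N).
It fails at once if the pepper mill, the coasters or the jar is moved by more than 40 mm (distance of any of mill, coasters, jar from where it was at the start of the episode above 0.04 m).
It also fails if it takes over 67 s, if anything falls off the work surface, if the arm or the gripper's body presses on something with over 40 N, if the wrist force passes 120 N, or if a joint passes its speed limit or range.

### The arm

A 7-joint arm with a two-finger parallel gripper is mounted at the origin on the work surface. World frame = base frame: x ahead of the robot, y to its left, z up, the work surface at z = 0. Lengths are in m, angles in rad, forces in N, time in s.
With the tool pointing down it reaches from about 0.4 to 0.9 m from the base axis. Payload 5.5 kg.
Tool frame: the origin (TCP) lies at the very end of the fingers, on their centre line; the grasp point (between the pads) lies bot.tcp_to_grasp behind it (bot.tcp_to_grasp is the distance from the TCP to the grasp point, in m); z points along the fingers, y is the line along which they close (so a half turn about z gives the same grasp; the last joint's range is limited). The gripper opens to 85 mm and grips with 20 to 120 N. Pads are 22 mm wide; open, the fingers measure 114 mm over their backs; the gripper's body (76 mm by 85 mm) begins 54 mm behind the grasp point. The pads swing forward as they close: fully open they stand 13 mm farther back than shut.
Start: joints at [-0.994, 0.501, -0.427, 1.55, 0.221, 1.138, -0.21], TCP at [0.201, 0.618, 0.231] pointing down, gripper open.
Joint ranges: [-2.88, 2.88], [-0.31, 2.03], [-1.54, 1.56], [0.2, 2.42], [-1.41, 4.55], [0.19, 2.02], [-2.57, 2.57]. Speed limits (rad/s): [2.57, 2.57, 3.14, 3.14, 3.14, 3.14, 3.14].

### API

Orientations are given as a unit quaternion [w, x, y, z].
In Python, from plant import bot, imaging, ticket gives the robot as it stands.
- The arm moves only by the tool arm_command, never from a script. Its argument "moves" is a list of rows, each an object of numbers: "grip": the opening, from -1 (shut) to 1 (fully open); "x", "y", "z": the shift along the world's x, y, z in units of 40 mm (1.0 is 40 mm); "yaw": the turn about the world's z in rad. In form: [{"grip": .., "x": .., "y": .., "z": .., "yaw": ..}, ...]. A call has 1 to 20 rows; each row is the pose to reach, as a shift and turn from the pose commanded when the call began; what a row does not reach only later rows make up. A row lasts 1/12 s, in which the tool goes at most 41.7 mm and 7.16 degrees, less where a joint would pass 70% of its speed; a pose out of reach is approached as far as the arm can. A call with a gripper value outside its range is refused whole. The fingers move at their own pace and stop on an object; "newtons" is the grip in N (left out, the last holds). Time passes only in rows, so rows that repeat a pose let the fingers close. It gives the time, the measured TCP pose, the force, the opening and the grip force at its end, in the units of the state.
- bot.get_obs(): the state, without advancing time (a new reading comes with each control period).
- imaging.get_image(name): name is "scene" or "side" or "wrist"; returns a dict with "img" (480x640x3 uint8, red, green, blue), "z_map" (480x640 float32, m along the optical axis (not along the pixel's ray), 0 where there is no reading), "fov_y" (degrees; the focal length in pixels is half the picture's height over the tangent of half this angle, whatever the lens; pixels are square), "cx", "cy" (the principal point, pixels), "R" (3x3) and "t" (3): a world point X has camera coordinates R X + t. Camera axes: x right, y down, z forward; pixel columns grow to the right and rows downward; lengths in m; the calibration is good to about 2 mm. A picture is of the moment at which its call begins.
- ticket.hand_in(): hands the job in; it is judged then, once.
The state is a dict: "time_s": time; "qpos": joint angles; "qvel": joint speeds; "joint_efforts": joint torques, N m; "eef_pos": TCP position; "tool_rot": TCP orientation; "wrist_force": force on the tool from outside, world axes, zero at the start; "torque": the same for the moment, N m; "grip_width": finger opening in m; "grip_force": force on a finger pad.
Only numpy, scipy, OpenCV 4.12 (cv2) and the standard library are available. Lean on these libraries where they do the work, as an engineer would, in place of code of your own. Each camera call takes 0.05 s, during which the arm holds its last target. There are 200 camera calls.

## Working session

There is one attempt and no reset: what is moved stays moved. The work goes in short steps, Python scripts to look and compute and a tool call to move; the robot and the scene stay as the last step left them, time stands still between calls to the robot, and variables do not carry over. Pictures are saved under pics/ and viewed, at most 10 in all, crops included, and the job is handed in when it is done.

Besides the shell and the picture viewer there is one more tool, called as a command line: name --argument value ..., lists and objects as JSON in quotes. arm_command: Moves the arm, as the interface text tells. Its arguments: {"type":"object","properties":{"moves":{"type":"array","items":{"type":"object","properties":{"grip":{"type":"number"},"x":{"type":"number"},"y":{"type":"number"},"z":{"type":"number"},"yaw":{"type":"number"}}}},"newtons":{"type":"number"}},"required":["moves"]}

```bash
mkdir -p pics; cat > h.py <<'E'
import numpy as np, cv2
from plant import bot, imaging, ticket
def get(n):
    d=imaging.get_image(n); h=d["img"].shape[0]
    d["f"]=h/2/np.tan(np.radians(d["fov_y"])/2); d["R"]=np.array(d["R"]); d["t"]=np.array(d["t"]); return d
def cloud(d):
    z=d["z_map"]; v,u=np.indices(z.shape)
    c=np.stack([(u-d["cx"])/d["f"]*z,(v-d["cy"])/d["f"]*z,z],-1)
    P=(c-d["t"])@d["R"]; P[z==0]=np.nan; return P
def plane(d,u,v,h):
    r=np.array([(u-d["cx"])/d["f"],(v-d["cy"])/d["f"],1.])@d["R"]; o=-d["R"].T@d["t"]
    return o+r*(h-o[2])/r[2]
E
python3 - <<'E'
from h import *
for n in ("scene","side"):
    d=get(n); cv2.imwrite(f"pics/{n}0.png",d["img"][:,:,::-1]); np.savez(f"{n}0.npz",P=cloud(d),**{k:d[k] for k in("img","z_map","R","t","f","cx","cy")})
    print(n,-d["R"].T@d["t"],d["R"][2])
print(bot.get_obs(),bot.tcp_to_grasp)
E
```

```text
scene [ 1.17284872 -0.55534563  0.62972834] [-0.62770178  0.54461072 -0.55622804]
side [ 0.49366702 -0.97893656  1.17509768] [ 0.07617441  0.63974927 -0.76479954]
{'time_s': 0.1, 'qpos': array([-0.99381174,  0.50178098, -0.42679888,  1.55136278,  0.22079859,
        1.13825577, -0.21030684]), 'qvel': array([-0.00046697, -0.00240327, -0.00195912, -0.00209333, -0.00025637,
        0.001824  ,  0.00107113]), 'joint_efforts': array([-1.02884902e-02, -5.70809698e+01, -5.83866388e+00, -2.81746852e+01,
        1.03673089e-02,  5.61068708e-03, -1.87784934e-05]), 'eef_pos': array([0.2004749 , 0.61765789, 0.23033821]), 'tool_rot': array([-1.72879567e-04,  1.56231210e-01,  9.87720122e-01, -8.60427364e-04]), 'wrist_force': array([ 0.11477622, -0.63871651, -0.54354384]), 'torque': array([-0.02175644,  0.00307722, -0.02257916]), 'grip_force': 0.0, 'grip_width': 0.08541390162624676} 0.0187
```

View pics/scene0.png

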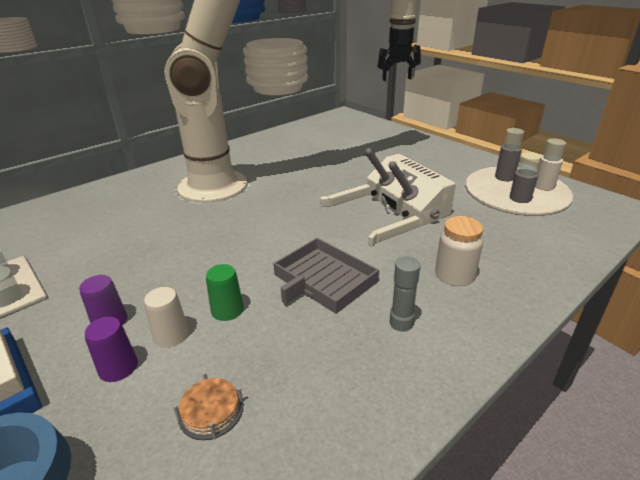

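View pics/side0.png

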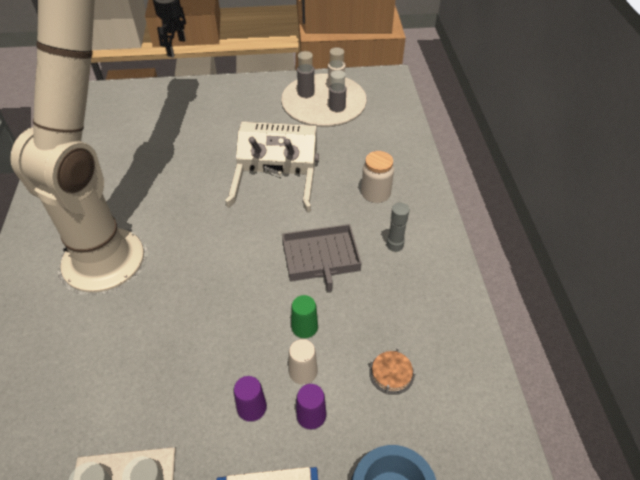

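The scene shows the tray at about (326,272) with its fin at (293,290), the dryer at (410,190), the white cup at (166,317) next to a green and two purple cups, the mill at (403,295), the jar at (460,250) and the coasters at (210,405). The side view shows the same layout. Next I'll fuse the clouds into a height map.

```bash
python3 - <<'E'
from h import *
H=np.zeros((800,600)); C=np.zeros((800,600,3),np.uint8)
X0,Y0,s=0.1,-0.75,0.002   # row: x, col... image: rows=y 
for n in("scene","side"):
    D=np.load(n+"0.npz"); P=D["P"].reshape(-1,3); I=D["img"].reshape(-1,3)
    ok=np.isfinite(P).all(1)&(P[:,2]<.25)&(P[:,2]>-.02); P,I=P[ok],I[ok]
    tab=P[(abs(P[:,2])<.01)&(P[:,0]>.2)&(P[:,0]<.8)&(abs(P[:,1])<.4)]; print(n,"table z",np.median(tab[:,2]))
    c=((P[:,0]-X0)/s).astype(int); r=((.65-P[:,1])/s).astype(int)
    ok=(c>=0)&(c<600)&(r>=0)&(r<800)
    o=np.argsort(P[ok,2]); 
    for i in np.flatnonzero(ok)[o]:
        if P[i,2]>=H[r[i],c[i]]: H[r[i],c[i]]=P[i,2]; C[r[i],c[i]]=I[i]
M=(H>.008).astype(np.uint8); M=cv2.morphologyEx(M,cv2.MORPH_CLOSE,np.ones((3,3)))
n,l,st,ce=cv2.connectedComponentsWithStats(M)
for i in range(1,n):
    if st[i,4]<150: continue
    m=l==i; R=cv2.minAreaRect(np.argwhere(m)[:,::-1].astype(np.float32))
    print(i,"x %.3f y %.3f"%(X0+s*R[0][0],.65-s*R[0][1]),"size %.3f %.3f"%(R[1][0]*s,R[1][1]*s),"ang %.1f"%R[2],"h %.3f"%H[m].max(),C[m].mean(0).astype(int))
V=cv2.applyColorMap((np.clip(H,0,.2)*1275).astype(np.uint8),cv2.COLORMAP_TURBO)
cv2.imwrite("pics/top.png",V[:600])
np.savez("top.npz",H=H,l=l,C=C)
E
```

```text
scene table z -0.0007283448702903015
side table z 0.0005609742400329018
3 x 0.660 y 0.572 size 0.156 0.296 ang 90.0 h 0.166 [90 85 74]
61 x 0.476 y 0.273 size 0.255 0.290 ang 11.6 h 0.179 [109 103  91]
106 x 0.770 y 0.174 size 0.089 0.093 ang 56.3 h 0.138 [143 115  83]
134 x 0.585 y -0.072 size 0.208 0.195 ang 84.8 h 0.056 [86 79 75]
160 x 0.789 y -0.030 size 0.048 0.052 ang 49.4 h 0.158 [107 108 100]
265 x 0.522 y -0.266 size 0.065 0.069 ang 79.7 h 0.104 [ 48 107  54]
273 x 0.510 y -0.382 size 0.063 0.069 ang 63.4 h 0.105 [177 164 144]
276 x 0.710 y -0.410 size 0.098 0.099 ang 63.4 h 0.041 [166 118  80]
279 x 0.391 y -0.457 size 0.063 0.069 ang 61.4 h 0.104 [ 98  53 105]
281 x 0.521 y -0.488 size 0.062 0.069 ang 45.0 h 0.104 [ 99  48 108]
292 x 0.167 y -0.572 size 0.088 0.134 ang 90.0 h 0.078 [158 149 131]
296 x 0.658 y -0.636 size 0.085 0.155 ang 85.0 h 0.098 [ 72  96 114]
298 x 0.424 y -0.616 size 0.206 0.051 ang 10.9 h 0.082 [118 121 120]
```

View pics/top.png

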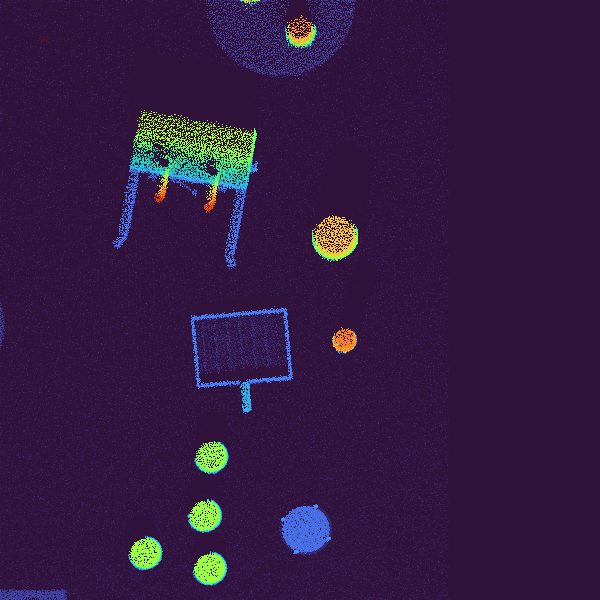

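The height map shows everything clearly. The tray rectangle is at (242,347) px with its fin pointing down at (247,398). The dryer is at (195,150), opening downward in the picture, with arms ending at (118,245) and (231,265) and peg tips at (160,198) and (209,208). Next I'll fit precise poses.

```bash
cat > fit.py <<'E'
from h import *
def line(p):
    vx,vy,a,b=cv2.fitLine(p.astype(np.float32),cv2.DIST_HUBER,0,.001,.001).ravel(); 
    if vy<0: vx,vy=-vx,-vy
    return np.array([a,b]),np.array([vx,vy])
def frame(P,o,h):
    e=np.array([np.cos(h),np.sin(h)]); n=np.array([-e[1],e[0]]); q=P[:,:2]-o
    return q@e,q@n
def tray_fit(P,o,h):
    """refine tray pose from wall-top points, guess o (pan centre), h heading"""
    for _ in range(3):
        a,b=frame(P,o,h); z=P[:,2]
        w=(z>.026)&(z<.042)&(abs(a)<.085)&(abs(b)<.11)
        c=w&((abs(abs(b)-.095)<.012)|(abs(abs(a)-.07)<.012))
        r=cv2.minAreaRect((P[c,:2]*1000).astype(np.float32))
        L=[np.quantile(b[c&(b>0)],.5),np.quantile(b[c&(b<0)],.5)]
        hs=[]
        for s in(1,-1):
            m=c&(s*b>.08)&(abs(a)<.06); hs.append(np.polyfit(a[m],b[m],1)[0])
        for s in(1,-1):
            m=c&(s*a>.055)&(abs(b)<.08)&~((s<0)&(abs(b)<.012)); hs.append(-np.polyfit(b[m],a[m],1)[0])
        lo=lambda v:np.quantile(v,.02)
        hi=lambda v:np.quantile(v,.98)
        da=(lo(a[c])+hi(a[c]))/2; db=(lo(b[c])+hi(b[c]))/2
        e=np.array([np.cos(h),np.sin(h)]); o=o+e*da+np.array([-e[1],e[0]])*db; h=h+np.median(hs)
    return o,h,hi(a[c])-lo(a[c]),hi(b[c])-lo(b[c])
def dryer_fit(P,o,h):
    for _ in range(3):
        a,b=frame(P,o,h); z=P[:,2]; res=[]
        for s in(1,-1):
            m=(z>.024)&(z<.036)&(a>-.115)&(a<-.01)&(abs(s*b-.106)<.02); p=np.polyfit(a[m],b[m],1); res.append((p[0],np.median(b[m]),np.quantile(s*b[m],.02),np.quantile(s*b[m],.98),m.sum()))
        m=(z>.06)&(z<.095)&(abs(b)<.1)&(a>.02)&(a<.09)&(abs(abs(b)-.05)>.015)
        dx=np.median(a[m]-(12+(z[m]-.05)*1000*72/50)/1000)  # deck: slope
        e=np.array([np.cos(h),np.sin(h)]); o=o+e*dx+np.array([-e[1],e[0]])*(res[0][1]+res[1][1])/2
        h=h+(res[0][0]+res[1][0])/2
    a,b=frame(P,o,h);tips=[]
    for s in(1,-1):
        m=(z>.155)&(z<.185)&(abs(b-s*.05)<.025)&(abs(a+.04)<.04); tips.append((np.round([a[m].mean(),b[m].mean(),z[m].max()],4)))
    return o,h,res,tips
E
python3 - <<'E'
from fit import *
for n in("scene","side"):
    D=np.load(n+"0.npz"); P=D["P"].reshape(-1,3); P=P[np.isfinite(P).all(1)]
    I=D["img"].reshape(-1,3)
    o,h,w,l=tray_fit(P,np.array([.585,-.043]),np.radians(94.8)); print(n,"tray",o,np.degrees(h),w,l)
    a,b=frame(P,o,h); m=(a<-.078)&(a>-.135)&(abs(b)<.02)&(P[:,2]>.03); print(" fin",a[m].min(),a[m].max(),b[m].mean(),b[m].min(),b[m].max(),P[m,2].max())
    o,h,res,t=dryer_fit(P,np.array([.475,.305]),np.radians(79)); print(" dryer",o,np.degrees(h),np.round(res,4),t)
    m=(np.hypot(P[:,0]-.51,P[:,1]+.382)<.045)&(P[:,2]>.092); q=P[m]; print(" cup",cv2.minEnclosingCircle((q[:,:2]*1000).astype(np.float32)),q[:,2].mean())
E
```

```text
scene tray [ 0.58436015 -0.0476741 ] 95.05293197076438 0.1462198008885891 0.18949410644435433
 fin -0.12501947533067864 -0.07803518426707162 -0.0026553589660026035 -0.007546430983728029 0.007882536455754645 0.052345084668777846
 dryer [0.47785693 0.28217836] 79.74826475396634 [[-7.000e-04  1.086e-01  1.013e-01  1.209e-01  1.400e+02]
 [ 2.100e-03 -1.078e-01  9.550e-02  1.146e-01  1.950e+02]] [array([-0.0362,  0.0498,  0.1737]), array([-0.0362, -0.0504,  0.1733])]
 cup ((510.8284912109375, -380.1995544433594), 29.050601959228516) 0.09700574334129577
side tray [ 0.58232634 -0.04593267] 94.93937718706208 0.1441603895208692 0.18910920131077497
 fin -0.1291818859248223 -0.07800949487129563 0.0010078739738660217 -0.006963513918368188 0.007621284791613039 0.056160399939164746
 dryer [0.47307819 0.279566  ] 79.85314323969209 [[-2.800e-03  1.077e-01  9.850e-02  1.177e-01  1.560e+02]
 [ 2.000e-03 -1.084e-01  9.950e-02  1.173e-01  1.570e+02]] [array([-0.0365,  0.0489,  0.1786]), array([-0.0362, -0.0504,  0.1754])]
 cup ((508.7427978515625, -382.40777587890625), 29.7923583984375) 0.09812583777967984
```

arm_command --moves '[{"x":0.5,"y":-1,"yaw":-0.06,"grip":1},{"x":1,"y":-2,"yaw":-0.12},{"x":1.5,"y":-3,"yaw":-0.18},{"x":2,"y":-4,"yaw":-0.24},{"x":2.5,"y":-4.9,"yaw":-0.3},{"x":3,"y":-5.9,"yaw":-0.36},{"x":3.5,"y":-6.9,"yaw":-0.42},{"x":4,"y":-7.8,"yaw":-0.48},{"x":4.5,"y":-8.8,"yaw":-0.54},{"x":5,"y":-9.8,"yaw":-0.6},{"x":5.5,"y":-10.8,"yaw":-0.66},{"x":6,"y":-11.8,"yaw":-0.72},{"x":6.5,"y":-12.7,"yaw":-0.78},{"x":7,"y":-13.7,"yaw":-0.84},{"x":7.5,"y":-14.7,"yaw":-0.9},{"x":8,"y":-15.7,"yaw":-0.96},{"x":8.5,"y":-16.7,"yaw":-1.02},{"x":9,"y":-17.6,"yaw":-1.08},{"x":9.5,"y":-18.6,"yaw":-1.14},{"x":9.8,"y":-19.18,"yaw":-1.169}]'

```text
validation failed for argument at $.mo...
```

arm_command --moves '[{"z":0},{"z":0},{"z":0}]'

```text
validation failed for argument at $.mo...
```

```bash
python3 - <<'E'
from fit import *
s=bot.get_obs(); print(s["time_s"],s["eef_pos"],s["tool_rot"],s["wrist_force"],s["qpos"])
d=get("wrist"); cv2.imwrite("pics/w1.png",d["img"][:,:,::-1]); P=cloud(d).reshape(-1,3); P=P[np.isfinite(P).all(1)]
m=(abs(P[:,2])<.008);print(P[m,2].mean())
m=(P[:,2]>.035)&(P[:,2]<.056)&(np.hypot(P[:,0]-.5923,P[:,1]+.1494)<.06)
q=P[m]; print(m.sum(),cv2.minAreaRect((q[:,:2]*1000).astype(np.float32)))
try: print(tray_fit(P,np.array([.5833,-.0468]),np.radians(95)))
except Exception as e: print(e)
E
```

```text
0.1 [0.2004749  0.61765789 0.23033821] [-1.72879567e-04  1.56231210e-01  9.87720122e-01 -8.60427364e-04] [ 0.11477622 -0.63871651 -0.54354384] [-0.99381174  0.50178098 -0.42679888  1.55136278  0.22079859  1.13825577
 -0.21030684]
-0.000884234459355732
0 ((0.0, 0.0), (0.0, 0.0), 0.0)
index -1 is out of bounds for axis 0 with size 0
```

View pics/w1.png

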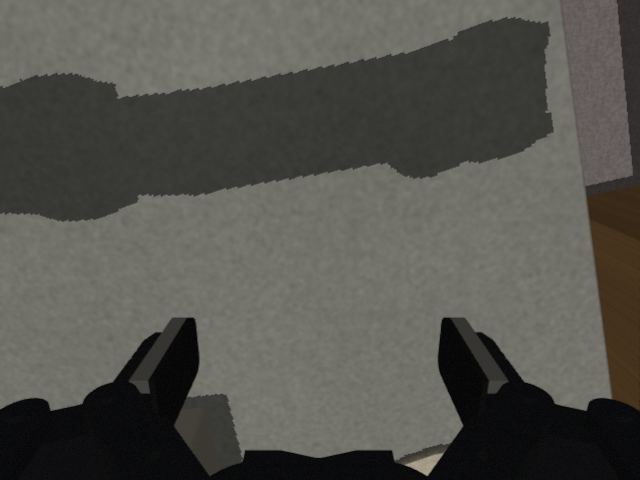

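The move was refused, so the wrist picture only shows the bare table between the fingers. The rows probably need all five keys.

arm_command --moves '[{"grip":1,"x":9.8,"y":-19.18,"z":0,"yaw":-1.169},{"grip":1,"x":9.8,"y":-19.18,"z":0,"yaw":-1.169},{"grip":1,"x":9.8,"y":-19.18,"z":0,"yaw":-1.169},{"grip":1,"x":9.8,"y":-19.18,"z":0,"yaw":-1.169},{"grip":1,"x":9.8,"y":-19.18,"z":0,"yaw":-1.169},{"grip":1,"x":9.8,"y":-19.18,"z":0,"yaw":-1.169},{"grip":1,"x":9.8,"y":-19.18,"z":0,"yaw":-1.169},{"grip":1,"x":9.8,"y":-19.18,"z":0,"yaw":-1.169},{"grip":1,"x":9.8,"y":-19.18,"z":0,"yaw":-1.169},{"grip":1,"x":9.8,"y":-19.18,"z":0,"yaw":-1.169},{"grip":1,"x":9.8,"y":-19.18,"z":0,"yaw":-1.169},{"grip":1,"x":9.8,"y":-19.18,"z":0,"yaw":-1.169},{"grip":1,"x":9.8,"y":-19.18,"z":0,"yaw":-1.169},{"grip":1,"x":9.8,"y":-19.18,"z":0,"yaw":-1.169},{"grip":1,"x":9.8,"y":-19.18,"z":0,"yaw":-1.169},{"grip":1,"x":9.8,"y":-19.18,"z":0,"yaw":-1.169},{"grip":1,"x":9.8,"y":-19.18,"z":0,"yaw":-1.169},{"grip":1,"x":9.8,"y":-19.18,"z":0,"yaw":-1.169},{"grip":1,"x":9.8,"y":-19.18,"z":0,"yaw":-1.169},{"grip":1,"x":9.8,"y":-19.18,"z":0,"yaw":-1.169}]'

```text
time_s: 1.82
eef_pos: [0.5802, -0.1256, 0.2311]
tool_rot: [-0.0, 0.675, 0.738, -0.0]
wrist_force: [0.9, 0.4, -0.2]
grip_width: 0.0855
grip_force: 0.0
```

arm_command --moves '[{"grip":1,"x":0.3,"y":-0.6,"z":-1,"yaw":0},{"grip":1,"x":0.3,"y":-0.6,"z":-1.5,"yaw":0},{"grip":1,"x":0.3,"y":-0.6,"z":-1.5,"yaw":0},{"grip":1,"x":0.3,"y":-0.6,"z":-1.5,"yaw":0}]'

```text
time_s: 2.15
eef_pos: [0.5901, -0.1472, 0.1695]
tool_rot: [-0.002, 0.675, 0.737, -0.001]
wrist_force: [0.1, -0.0, 0.0]
grip_width: 0.0856
grip_force: 0.0
```

```bash
python3 - <<'E'
from fit import *
s=bot.get_obs(); print(s["time_s"],s["eef_pos"],s["tool_rot"],s["wrist_force"],s["qpos"])
d=get("wrist"); cv2.imwrite("pics/w2.png",d["img"][:,:,::-1]); P=cloud(d).reshape(-1,3); P=P[np.isfinite(P).all(1)]
m=(abs(P[:,2])<.008);print(P[m,2].mean())
m=(P[:,2]>.04)&(P[:,2]<.056)&(np.hypot(P[:,0]-.5923,P[:,1]+.1494)<.06)
q=P[m]; print(m.sum(),cv2.minAreaRect((q[:,:2]*1000).astype(np.float32)))
try: print(tray_fit(P,np.array([.5833,-.0468]),np.radians(95)))
except Exception as e: print(e)
E
```

```text
2.15 [ 0.59007377 -0.14716203  0.1695404 ] [-0.00222178  0.67543856  0.73741204 -0.00113763] [ 0.13048929 -0.04308242  0.01834085] [ 0.04663067  0.46494189  0.20210879  1.73010298 -0.11013682  0.96260006
  0.37900405]
-9.131622050057811e-05
1787 ((591.2147827148438, -142.5160369873047), (13.547439575195312, 57.288963317871094), 5.525562763214111)
expected non-empty vector for x
```

View pics/w2.png

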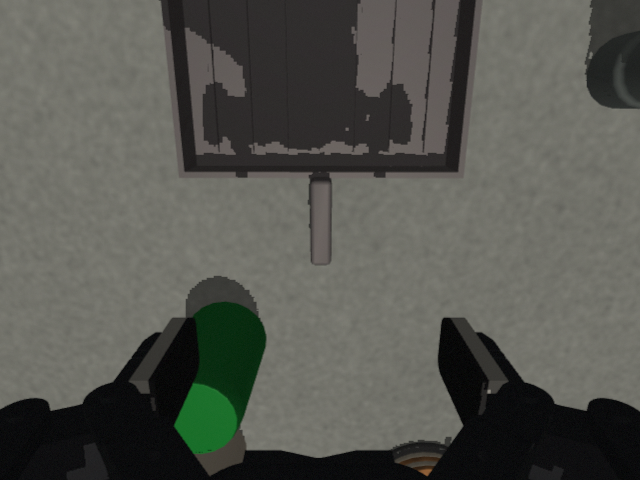

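The wrist picture shows the fin at (320,220) px, lined up with the fingers. The green cup at (225,380) is about 110 mm behind, so it is clear. Now I'll descend and grip.

arm_command --moves '[{"grip":1,"x":0,"y":0,"z":-1,"yaw":0},{"grip":1,"x":0,"y":0,"z":-2,"yaw":0},{"grip":1,"x":0,"y":0,"z":-3,"yaw":0},{"grip":1,"x":0,"y":0,"z":-3.9,"yaw":0},{"grip":1,"x":0,"y":0,"z":-3.9,"yaw":0},{"grip":1,"x":0,"y":0,"z":-3.9,"yaw":0},{"grip":-1,"x":0,"y":0,"z":-3.9,"yaw":0},{"grip":-1,"x":0,"y":0,"z":-3.9,"yaw":0},{"grip":-1,"x":0,"y":0,"z":-3.9,"yaw":0},{"grip":-1,"x":0,"y":0,"z":-3.9,"yaw":0},{"grip":-1,"x":0,"y":0,"z":-3.9,"yaw":0},{"grip":-1,"x":0,"y":0,"z":-3.9,"yaw":0},{"grip":-1,"x":0,"y":0,"z":-3.9,"yaw":0},{"grip":-1,"x":0,"y":0,"z":-3.9,"yaw":0}]' --newtons 60

```text
time_s: 3.37
eef_pos: [0.5923, -0.1481, 0.0165]
tool_rot: [0.0, 0.675, 0.738, 0.0]
wrist_force: [-3.1, -0.4, 8.0]
grip_width: 0.0132
grip_force: 59.8
```

```bash
cat > pose.py <<'E'
from fit import *
s=bot.get_obs(); print(s["time_s"],s["eef_pos"],s["wrist_force"])
q=s["tool_rot"]; print("tool y deg",2*np.degrees(np.arctan2(q[2],q[1]))-90)
T=[];Dd=[]
for n in("scene","side"):
    P=cloud(get(n)).reshape(-1,3); P=P[np.isfinite(P).all(1)]
    th=np.radians(2*np.degrees(np.arctan2(q[2],q[1]))); g=s["eef_pos"][:2]+.1*np.array([np.cos(th),np.sin(th)])
    o,h,*w=tray_fit(P,g,th); print(n,"tray",o,np.degrees(h),w); T.append((*o,h))
    o,h,*_=dryer_fit(P,np.array([.4755,.281]),np.radians(79.8)); print(" dryer",o,np.degrees(h)); Dd.append((*o,h))
T=np.mean(T,0);D=np.mean(Dd,0); a,b=frame(T[None,:2],D[:2],D[2]); print("tray in dryer",a,b,"rel deg",np.degrees(T[2]-D[2]))
E
python3 pose.py
```

```text
3.3667 [ 0.59231265 -0.14806424  0.01645338] [-3.08012518 -0.41402583  7.97995462]
tool y deg 5.062894045085173
scene tray [ 0.58536518 -0.04521391] 95.39749471385024 [np.float64(0.1406179450234378), np.float64(0.18831299171009064)]
 dryer [0.47668029 0.28182076] 80.24166363873964
side tray [ 0.58274074 -0.04565602] 95.15594446998124 [np.float64(0.143581176420702), np.float64(0.18933003868848153)]fit.py:31: RankWarning: Polyfit may be poorly conditioned
  m=(z>.024)&(z<.036)&(a>-.115)&(a<-.01)&(abs(s*b-.106)<.02); p=np.polyfit(a[m],b[m],1); res.append((p[0],np.median(b[m]),np.quantile(s*b[m],.02),np.quantile(s*b[m],.98),m.sum()))
Traceback (most recent call last):
  File "pose.py", line 9, in <module>
    o,h,*_=dryer_fit(P,np.array([.4755,.281]),np.radians(79.8)); print(" dryer",o,np.degrees(h)); Dd.append((*o,h))
           ~~~~~~~~~^^^^^^^^^^^^^^^^^^^^^^^^^^^^^^^^^^^^^^^^^^^
  File "fit.py", line 31, in dryer_fit
    m=(z>.024)&(z<.036)&(a>-.115)&(a<-.01)&(abs(s*b-.106)<.02); p=np.polyfit(a[m],b[m],1); res.append((p[0],np.median(b[m]),np.quantile(s*b[m],.02),np.quantile(s*b[m],.98),m.sum()))
                                                                  ~~~~~~~~~~^^^^^^^^^^^^^
TypeError: expected non-empty vector for x
```

arm_command --moves '[{"grip":-1,"x":-0.15,"y":0.08,"z":0.05,"yaw":-0.01},{"grip":-1,"x":-0.4,"y":0.2,"z":0.05,"yaw":-0.025},{"grip":-1,"x":-0.7,"y":0.35,"z":0.05,"yaw":-0.04},{"grip":-1,"x":-1.0,"y":0.5,"z":0.05,"yaw":-0.06},{"grip":-1,"x":-1.3,"y":0.65,"z":0.05,"yaw":-0.08},{"grip":-1,"x":-1.6,"y":0.8,"z":0.05,"yaw":-0.1},{"grip":-1,"x":-1.9,"y":0.95,"z":0.05,"yaw":-0.12},{"grip":-1,"x":-2.2,"y":1.1,"z":0.05,"yaw":-0.14},{"grip":-1,"x":-2.5,"y":1.25,"z":0.05,"yaw":-0.16},{"grip":-1,"x":-2.8,"y":1.4,"z":0.05,"yaw":-0.18},{"grip":-1,"x":-3.1,"y":1.55,"z":0.05,"yaw":-0.2},{"grip":-1,"x":-3.4,"y":1.7,"z":0.05,"yaw":-0.22},{"grip":-1,"x":-3.7,"y":1.85,"z":0.05,"yaw":-0.235},{"grip":-1,"x":-4.0,"y":2.0,"z":0.05,"yaw":-0.25},{"grip":-1,"x":-4.2,"y":2.12,"z":0.05,"yaw":-0.26},{"grip":-1,"x":-4.35,"y":2.22,"z":0.05,"yaw":-0.268},{"grip":-1,"x":-4.45,"y":2.29,"z":0.05,"yaw":-0.268},{"grip":-1,"x":-4.45,"y":2.29,"z":0.05,"yaw":-0.268},{"grip":-1,"x":-4.45,"y":2.29,"z":0.05,"yaw":-0.268}]'

```text
time_s: 5.05
eef_pos: [0.4142, -0.0562, 0.0174]
tool_rot: [0.0, 0.768, 0.641, 0.0]
wrist_force: [0.5, -0.3, -2.4]
grip_width: 0.0133
grip_force: 58.4
```

```bash
python3 - <<'E'
from fit import *
s=bot.get_obs(); print(s["eef_pos"],s["wrist_force"],s["torque"])
q=s["tool_rot"]; th=2*np.arctan2(q[2],q[1]); print("tool x deg",np.degrees(th))
e=np.array([np.cos(th),np.sin(th)]); g=s["eef_pos"][:2]+.1028*e
for n in("scene","side","wrist"):
    d=get(n); 
    P=cloud(d).reshape(-1,3); P=P[np.isfinite(P).all(1)]
    t=None
    try:
        o,h,*w=tray_fit(P,g,th); print(n,"tray",o,np.degrees(h),w); t=(o,h)
    except Exception as x: print(n,"tray",x)
    O,H=np.array([.4745,.281]),np.radians(79.9)
    # arm inner/centre lines, tray-independent
    for s_ in(1,-1):
        a,b=frame(P,O,H); m=(P[:,2]>.024)&(P[:,2]<.037)&(a>-.115)&(a<-.01)&(abs(s_*b-.106)<.016)
        if m.sum()>30: p=np.polyfit(a[m],b[m],1); print(" arm",s_,m.sum(),"med %.4f lo %.4f hi %.4f slope deg %.2f"%(np.median(b[m]),np.quantile(b[m],.03),np.quantile(b[m],.97),np.degrees(p[0])))
    if t: print(" tray in dryer guess",frame(t[0][None],O,H),np.degrees(t[1]-H))
cv2.imwrite("pics/w3.png",d["img"][:,:,::-1])
E
```

```text
[ 0.41417862 -0.05617102  0.01738947] [ 0.49956493 -0.33913325 -2.3814115 ] [-0.33089353 -0.02300748 -0.06075538]
tool x deg 79.7188701106656
scene tray [0.43319671 0.03955908] 79.898293253785 [np.float64(0.15151044153309184), np.float64(0.19136059494725127)]
 arm 1 136 med 0.1056 lo 0.0987 hi 0.1176 slope deg -0.13
 arm -1 197 med -0.1105 lo -0.1170 hi -0.0998 slope deg -0.43
 tray in dryer guess (array([-0.24494258]), array([-0.00167748])) -0.0017067462149993429
side tray [0.43295122 0.04402373] 80.00534409099048 [np.float64(0.14344601026935838), np.float64(0.19016942861377945)]
 arm -1 163 med -0.1070 lo -0.1158 hi -0.0978 slope deg -0.33
 tray in dryer guess (array([-0.24059017]), array([-0.00065285])) 0.10534409099047114
wrist tray expected non-empty vector for x
```

View pics/w3.png

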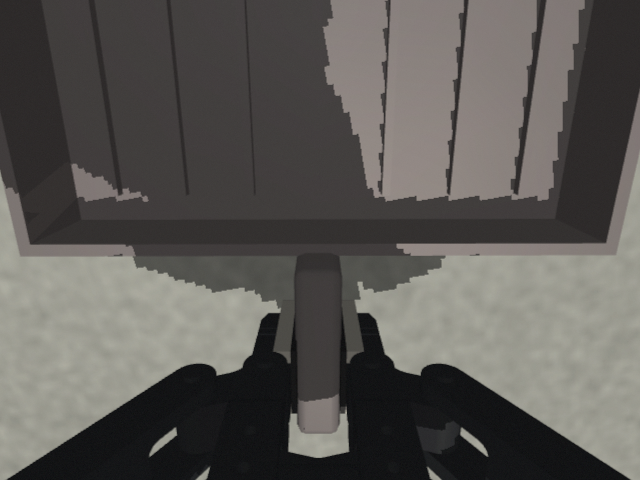

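arm_command --moves '[{"grip":-1,"x":0.01,"y":0.2,"z":0,"yaw":0},{"grip":-1,"x":0.047,"y":0.4,"z":0,"yaw":0},{"grip":-1,"x":0.082,"y":0.6,"z":0,"yaw":0},{"grip":-1,"x":0.118,"y":0.8,"z":0,"yaw":0},{"grip":-1,"x":0.154,"y":1.0,"z":0,"yaw":0},{"grip":-1,"x":0.19,"y":1.2,"z":0,"yaw":0},{"grip":-1,"x":0.226,"y":1.4,"z":0,"yaw":0},{"grip":-1,"x":0.261,"y":1.6,"z":0,"yaw":0},{"grip":-1,"x":0.297,"y":1.8,"z":0,"yaw":0},{"grip":-1,"x":0.333,"y":2.0,"z":0,"yaw":0},{"grip":-1,"x":0.369,"y":2.2,"z":0,"yaw":0},{"grip":-1,"x":0.405,"y":2.4,"z":0,"yaw":0},{"grip":-1,"x":0.44,"y":2.6,"z":0,"yaw":0},{"grip":-1,"x":0.476,"y":2.8,"z":0,"yaw":0},{"grip":-1,"x":0.476,"y":2.8,"z":0,"yaw":0},{"grip":-1,"x":0.476,"y":2.8,"z":0,"yaw":0}]'

```text
time_s: 6.53
eef_pos: [0.4329, 0.0563, 0.0173]
tool_rot: [0.0, 0.767, 0.641, 0.0]
wrist_force: [-0.5, -1.1, -3.5]
grip_width: 0.0129
grip_force: 58.5
```

arm_command --moves '[{"grip":-1,"x":0.036,"y":0.2,"z":0,"yaw":0},{"grip":-1,"x":0.072,"y":0.4,"z":0,"yaw":0},{"grip":-1,"x":0.107,"y":0.6,"z":0,"yaw":0},{"grip":-1,"x":0.143,"y":0.8,"z":0,"yaw":0},{"grip":-1,"x":0.18,"y":1.0,"z":0,"yaw":0},{"grip":-1,"x":0.206,"y":1.15,"z":0,"yaw":0},{"grip":-1,"x":0.224,"y":1.25,"z":0,"yaw":0},{"grip":-1,"x":0.233,"y":1.3,"z":0,"yaw":0},{"grip":-1,"x":0.242,"y":1.35,"z":0,"yaw":0},{"grip":-1,"x":0.242,"y":1.35,"z":0,"yaw":0},{"grip":-1,"x":0.242,"y":1.35,"z":0,"yaw":0}]'

```text
time_s: 7.45
eef_pos: [0.4423, 0.1095, 0.0173]
tool_rot: [-0.0, 0.768, 0.641, -0.0]
wrist_force: [-0.9, -0.7, -2.4]
grip_width: 0.0131
grip_force: 58.5
```

arm_command --moves '[{"grip":-1,"x":0.009,"y":0.05,"z":0,"yaw":0},{"grip":-1,"x":0.018,"y":0.1,"z":0,"yaw":0},{"grip":-1,"x":0.023,"y":0.13,"z":0,"yaw":0},{"grip":-1,"x":0.023,"y":0.13,"z":0,"yaw":0}]'

```text
time_s: 7.78
eef_pos: [0.4425, 0.1109, 0.017]
tool_rot: [0.001, 0.769, 0.639, -0.002]
wrist_force: [-1.0, -12.4, 0.7]
grip_width: 0.0135
grip_force: 59.1
```

```bash
python3 - <<'E'
from fit import *
s=bot.get_obs(); print(s["eef_pos"],s["wrist_force"])
q=s["tool_rot"]; th=2*np.arctan2(q[2],q[1])
e=np.array([np.cos(th),np.sin(th)]); g=s["eef_pos"][:2]+.1028*e
d=get("scene"); cv2.imwrite("pics/s2.png",cv2.resize(d["img"][130:270,290:480,::-1],None,fx=4,fy=4,interpolation=cv2.INTER_CUBIC))
P=cloud(d).reshape(-1,3); P=P[np.isfinite(P).all(1)]
O,H=np.array([.4745,.281]),np.radians(79.9)
a,b=frame(P,O,H)
m=(P[:,2]>.028)&(P[:,2]<.04)&(abs(b)<.09)&(a<-.12)&(a>-.16); print("front wall a",np.quantile(a[m],[.05,.5,.95]))
E
```

```text
[0.44253261 0.11087752 0.01700587] [ -1.00490385 -12.43003915   0.69916443]
front wall a [-0.15148139 -0.13859041 -0.13460228]
```

View pics/s2.png

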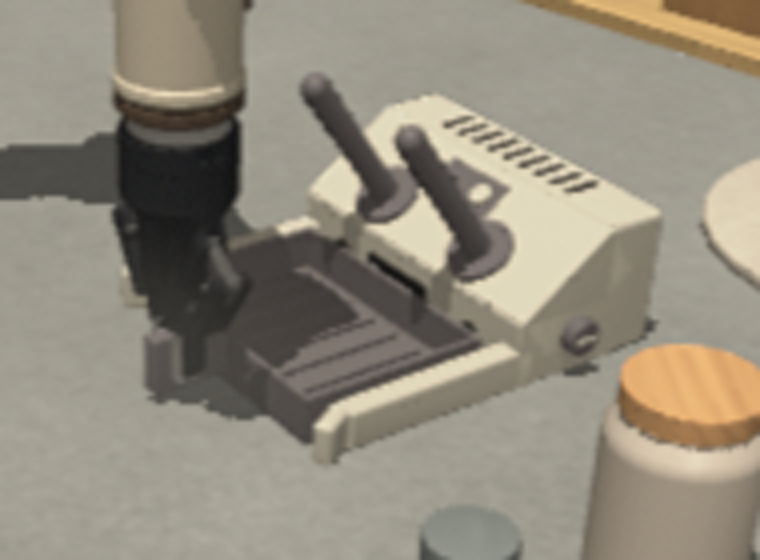

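The tray is stopped on its bumpers: the force rose to 12 N and it stopped advancing. In the picture it sits square between the arms. I'll release, lift and go to the cup.

arm_command --moves '[{"grip":1,"x":0.023,"y":0.03,"z":0,"yaw":0},{"grip":1,"x":0.0,"y":0.0,"z":0,"yaw":0},{"grip":1,"x":0,"y":0,"z":0,"yaw":0},{"grip":1,"x":0,"y":0,"z":0,"yaw":0},{"grip":1,"x":0,"y":0,"z":0,"yaw":0},{"grip":1,"x":0,"y":0,"z":1,"yaw":0},{"grip":1,"x":0,"y":0,"z":2,"yaw":0},{"grip":1,"x":0,"y":0,"z":3,"yaw":0},{"grip":1,"x":0,"y":0,"z":4,"yaw":0},{"grip":1,"x":0,"y":0,"z":5,"yaw":0}]'

```text
time_s: 8.67
eef_pos: [0.4429, 0.115, 0.2193]
tool_rot: [0.0, 0.768, 0.641, -0.0]
wrist_force: [1.6, 1.4, -0.4]
grip_width: 0.0857
grip_force: 0.0
```

arm_command --moves '[{"grip":1,"x":0.13,"y":-1,"z":0,"yaw":0},{"grip":1,"x":0.26,"y":-2,"z":0,"yaw":0},{"grip":1,"x":0.4,"y":-3,"z":0,"yaw":0},{"grip":1,"x":0.53,"y":-4,"z":0,"yaw":0},{"grip":1,"x":0.66,"y":-5,"z":0,"yaw":0},{"grip":1,"x":0.79,"y":-6,"z":0,"yaw":0},{"grip":1,"x":0.92,"y":-7,"z":0,"yaw":0},{"grip":1,"x":1.06,"y":-8,"z":0,"yaw":0},{"grip":1,"x":1.2,"y":-9,"z":0,"yaw":0},{"grip":1,"x":1.32,"y":-10,"z":0,"yaw":0},{"grip":1,"x":1.45,"y":-11,"z":0,"yaw":0},{"grip":1,"x":1.58,"y":-12,"z":0,"yaw":0},{"grip":1,"x":1.63,"y":-12.3,"z":0,"yaw":0},{"grip":1,"x":1.63,"y":-12.3,"z":0,"yaw":0},{"grip":1,"x":1.63,"y":-12.3,"z":0,"yaw":0},{"grip":1,"x":1.63,"y":-12.3,"z":0,"yaw":0}]'

```text
time_s: 10.0
eef_pos: [0.509, -0.3748, 0.2168]
tool_rot: [-0.001, 0.767, 0.641, 0.001]
wrist_force: [0.6, 0.7, -0.0]
grip_width: 0.0858
grip_force: 0.0
```

```bash
python3 - <<'E'
from fit import *
s=bot.get_obs(); print(s["time_s"],s["eef_pos"],s["tool_rot"],s["qpos"])
O,H=np.array([.4745,.281]),np.radians(79.9)
for n in("scene","side","wrist"):
    P=cloud(get(n)).reshape(-1,3); P=P[np.isfinite(P).all(1)]
    m=(np.hypot(P[:,0]-.5095,P[:,1]+.381)<.045)&(P[:,2]>.09)&(P[:,2]<.11); q=P[m]
    if m.sum()>20: print(n," cup",cv2.minEnclosingCircle((q[:,:2]*1000).astype(np.float32)),q[:,2].mean(),m.sum())
    if n=="wrist": continue
    o,h,*w=tray_fit(P,O-.07*np.array([np.cos(H),np.sin(H)]),H)
    print("tray",frame(o[None],O,H),np.degrees(h-H),w)
    a,b=frame(P,O,H);z=P[:,2]
    for sg in(1,-1):
        m=(z>.16)&(z<.185)&(abs(b-sg*.05)<.025)&(abs(a+.04)<.04); q=P[m]; print(" tip",m.sum(),q.mean(0),"top z",z[m].max(),"a,b",a[m].mean(),b[m].mean())
E
```

```text
10.0 [ 0.50897695 -0.3748458   0.21683344] [-9.10097462e-04  7.67243104e-01  6.41355541e-01  5.11041010e-04] [ 0.16936534  0.5026296   0.58566966  1.63936136 -0.30590108  1.09397478
  0.6620152 ]
scene  cup ((510.30474853515625, -380.9781494140625), 29.6104793548584) 0.09658197023254682 595
tray (array([-0.06266085]), array([-0.00062696])) 0.02920081911833793 [np.float64(0.15565817045245484), np.float64(0.21308943516418882)]
 tip 40 [0.42175383 0.25474141 0.16716763] top z 0.17299706690045857 a,b -0.03510158772649671 0.047323889082285166
 tip 50 [0.52061339 0.23686783 0.16670612] top z 0.17402916168659707 a,b -0.03536151188806133 -0.05313809262659538
side  cup ((508.4016418457031, -382.9359436035156), 29.961793899536133) 0.0979972183780644 511Traceback (most recent call last):
  File "<stdin>", line 9, in <module>
  File "fit.py", line 16, in tray_fit
    L=[np.quantile(b[c&(b>0)],.5),np.quantile(b[c&(b<0)],.5)]
                                  ~~~~~~~~~~~^^^^^^^^^^^^^^^
    return _quantile_unchecked(
        a, q, axis, out, overwrite_input, method, keepdims, weights)
    return _ureduce(a,
                    func=_quantile_ureduce_func,
    ...<5 lines>...
                    overwrite_input=overwrite_input,
                    method=method)
    r = func(a, **kwargs)
    result = _quantile(arr,
                       quantiles=q,
    ...<2 lines>...
                       out=out,
                       weights=wgt)
    slices_having_nans = np.isnan(arr[-1, ...])
                                  ~~~^^^^^^^^^
IndexError: index -1 is out of bounds for axis 0 with size 0
```

arm_command --moves '[{"grip":1,"x":0,"y":-0.17,"z":-0.7,"yaw":0},{"grip":1,"x":0,"y":-0.17,"z":-1.4,"yaw":0},{"grip":1,"x":0,"y":-0.17,"z":-2.0,"yaw":0},{"grip":1,"x":0,"y":-0.17,"z":-2.6,"yaw":0},{"grip":1,"x":0,"y":-0.17,"z":-3.2,"yaw":0},{"grip":1,"x":0,"y":-0.17,"z":-3.8,"yaw":0},{"grip":1,"x":0,"y":-0.17,"z":-4.18,"yaw":0},{"grip":1,"x":0,"y":-0.17,"z":-4.18,"yaw":0},{"grip":1,"x":0,"y":-0.17,"z":-4.18,"yaw":0},{"grip":-1,"x":0,"y":-0.17,"z":-4.18,"yaw":0},{"grip":-1,"x":0,"y":-0.17,"z":-4.18,"yaw":0},{"grip":-1,"x":0,"y":-0.17,"z":-4.18,"yaw":0},{"grip":-1,"x":0,"y":-0.17,"z":-4.18,"yaw":0},{"grip":-1,"x":0,"y":-0.17,"z":-4.18,"yaw":0},{"grip":-1,"x":0,"y":-0.17,"z":-4.18,"yaw":0}]' --newtons 25

```text
time_s: 11.35
eef_pos: [0.5097, -0.3846, 0.0525]
tool_rot: [0.001, 0.768, 0.641, 0.001]
wrist_force: [-1.6, 0.6, 5.8]
grip_width: 0.062
grip_force: 26.9
```

arm_command --moves '[{"grip":-1,"x":0,"y":0,"z":0.3,"yaw":0},{"grip":-1,"x":0,"y":0,"z":0.8,"yaw":0},{"grip":-1,"x":0,"y":0,"z":1.5,"yaw":0},{"grip":-1,"x":0,"y":0,"z":2.2,"yaw":0},{"grip":-1,"x":0,"y":0,"z":2.9,"yaw":0},{"grip":-1,"x":0,"y":0,"z":3.6,"yaw":0},{"grip":-1,"x":0,"y":0,"z":4.3,"yaw":0},{"grip":-1,"x":0,"y":0,"z":5.0,"yaw":0},{"grip":-1,"x":0,"y":0,"z":5.5,"yaw":0},{"grip":-1,"x":0,"y":0,"z":5.75,"yaw":0},{"grip":-1,"x":0,"y":0,"z":5.75,"yaw":0},{"grip":-1,"x":0,"y":0,"z":5.75,"yaw":0}]'

```text
time_s: 12.35
eef_pos: [0.5085, -0.3836, 0.2802]
tool_rot: [0.0, 0.768, 0.641, 0.0]
wrist_force: [-0.1, -0.2, -3.6]
grip_width: 0.062
grip_force: 28.9
```

```bash
cat > cup.py <<'E'
from fit import *
s=bot.get_obs(); print(s["time_s"],s["eef_pos"],s["wrist_force"],s["grip_width"])
e=s["eef_pos"]
# white cup in the hand: points around/below tcp
for n in("scene","side"):
    d=get(n); P=cloud(d).reshape(-1,3); I=d["img"].reshape(-1,3).astype(int)
    m=np.isfinite(P).all(1)&(np.hypot(P[:,0]-e[0],P[:,1]-e[1])<.06)&(P[:,2]>e[2]-.09)&(P[:,2]<e[2]+.08)&(I.min(1)>85)
    q=P[m]; print(n,m.sum(),"z",np.quantile(q[:,2],[.01,.05,.95,.99]))
    for lo in(-.05,-.04,-.03,-.02,-.01): 
        k=q[(q[:,2]>e[2]+lo)&(q[:,2]<e[2]+lo+.01)]
        if len(k)>10:
            A=np.c_[2*k[:,:2],np.ones(len(k))]; r=np.linalg.lstsq(A,(k[:,:2]**2).sum(1),rcond=None)[0]
            print(lo,len(k),"centre-tcp",r[:2]-e[:2],"R",np.sqrt(max(0,r[2]+r[:2]@r[:2])))
E
python3 cup.py
```

```text
12.35 [ 0.50845782 -0.38361501  0.28020148] [-0.05805914 -0.19662839 -3.58386733] 0.06196939693344742
scene 2253 z [0.22866895 0.23225038 0.32476685 0.32565129]
-0.05 232 centre-tcp [0.00146225 0.0042351 ] R 0.03296907547021853
-0.04 247 centre-tcp [0.00139427 0.00421616] R 0.03255264836713005
-0.03 241 centre-tcp [0.00151709 0.00433189] R 0.03200044569474587
-0.02 252 centre-tcp [0.00152715 0.00436109] R 0.03167849519366479
-0.01 252 centre-tcp [0.00170155 0.00418408] R 0.03100061811865755
side 1314 z [0.22918141 0.23485271 0.32597559 0.32754399]
-0.05 98 centre-tcp [-5.48633056e-05  4.41822929e-03] R 0.03305256164217077
-0.04 96 centre-tcp [5.12292463e-05 4.32478437e-03] R 0.032497746112198245
-0.03 95 centre-tcp [-1.00847920e-05  3.82747701e-03] R 0.03189631562116257
-0.02 94 centre-tcp [6.32928530e-05 3.98488043e-03] R 0.03137864130610751
-0.01 98 centre-tcp [0.00012623 0.00402419] R 0.03105192037936065
```

```bash
python3 - <<'E'
import numpy as np
# 2D, mm, origin peg tip end; peg axis dir to deck (.574,-.819), radius 10, sphere centre 10 below
u=np.array([.574,-.819]); n=np.array([.819,.574])
t=np.arange(10,125,2.)
pts=np.r_[[10*u+10*np.array([np.cos(q),np.sin(q)]) for q in np.linspace(0,2*np.pi,40)],[s*u+10*n for s in t],[s*u-10*n for s in t]]
def clear(ax,az,th):
    piv=np.array([ax,az+16.]); c,s=np.cos(th),np.sin(th)
    d=pts-piv; x=d@np.array([c,s]); z=d@np.array([-s,c])   # cup axes: perp (c,s), axis (-s,c)
    x=x-4; z=z+19                                          # cup coords (centre 4 ahead of tcp)
    R=np.interp(z,[-49,37,43],[30,26,24.]); m=z>-49
    if not m.any(): return 9
    return min((R-abs(x))[m].min(),(43-z[m]).min()+3)
for az in range(50,-42,-6):
    row=[]
    for ax in range(-6,26,2):
        ok=[(g,clear(ax,az,np.radians(g))) for g in range(0,44,1)]
        f=[g for g,c in ok if c>=0]; row.append("%2d-%2d"%(f[0],f[-1]) if f else "  .  ")
    print("%4d"%az,row)
print("ax",list(range(-6,26,2)))
E
```

```text
50 [' 0-22', ' 0-21', ' 0-19', ' 0-17', ' 0-16', ' 0-14', ' 0-13', ' 0-11', ' 0-10', ' 0- 8', ' 0- 7', ' 0- 5', ' 0- 4', ' 0- 2', ' 0- 1', ' 0- 0']
  44 [' 0-23', ' 0-21', ' 0-19', ' 0-18', ' 0-16', ' 0-14', ' 0-13', ' 0-11', ' 0- 9', ' 0- 8', ' 0- 6', ' 0- 4', ' 0- 3', ' 0- 1', '  .  ', '  .  ']
  38 [' 0-25', ' 0-23', ' 0-21', ' 0-19', ' 0-17', ' 0-16', ' 0-14', ' 0-12', ' 0-10', ' 0- 8', ' 0- 6', ' 0- 5', ' 0- 3', ' 0- 1', '  .  ', '  .  ']
  32 [' 0-27', ' 0-25', ' 0-23', ' 0-21', ' 0-19', ' 0-17', ' 0-15', ' 0-13', ' 0-11', ' 0- 9', ' 0- 7', ' 0- 5', ' 0- 3', ' 0- 1', '  .  ', '  .  ']
  26 [' 1-30', ' 1-28', ' 0-26', ' 0-23', ' 0-21', ' 0-19', ' 0-17', ' 0-14', ' 0-12', ' 0-10', ' 0- 7', ' 0- 5', ' 0- 3', ' 0- 1', '  .  ', '  .  ']
  20 [' 4-33', ' 3-31', ' 2-29', ' 1-26', ' 0-24', ' 0-21', ' 0-19', ' 0-16', ' 0-13', ' 0-11', ' 0- 8', ' 0- 6', ' 0- 3', ' 0- 0', '  .  ', '  .  ']
  14 [' 7-38', ' 6-35', ' 5-33', ' 3-30', ' 2-27', ' 1-24', ' 0-21', ' 0-18', ' 0-15', ' 0-12', ' 0- 9', ' 0- 6', ' 0- 3', ' 0- 0', '  .  ', '  .  ']
   8 ['10-40', ' 9-39', ' 7-38', ' 6-35', ' 4-32', '
[... 660 characters left out ...]
, ' 5- 6', '  .  ', '  .  ', '  .  ']
 -22 ['23-43', '22-43', '20-43', '19-43', '18-43', '17-43', '15-43', '14-43', '13-43', '11-42', '10-41', ' 9-40', ' 8-38', '  .  ', '  .  ', '  .  ']
 -28 ['25-43', '24-43', '23-43', '22-43', '20-43', '19-43', '18-43', '16-43', '15-43', '14-43', '13-43', '12-43', '11-41', '18-40', '30-39', '  .  ']
 -34 ['28-43', '27-43', '26-43', '24-43', '23-43', '22-43', '21-43', '19-43', '18-43', '17-43', '16-43', '14-43', '13-43', '12-43', '20-32', '  .  ']
 -40 ['31-43', '30-43', '28-43', '27-43', '26-43', '24-43', '23-43', '22-43', '20-43', '19-43', '  .  ', '  .  ', '  .  ', '  .  ', '  .  ', '  .  ']
ax [-6, -4, -2, 0, 2, 4, 6, 8, 10, 12, 14, 16, 18, 20, 22, 24]
```

arm_command --moves '[{"grip":-1,"x":0,"y":0.3,"z":0,"yaw":0},{"grip":-1,"x":0,"y":0.9,"z":0,"yaw":0},{"grip":-1,"x":0.02,"y":1.7,"z":0,"yaw":0},{"grip":-1,"x":0.04,"y":2.6,"z":0,"yaw":0},{"grip":-1,"x":0.06,"y":3.5,"z":0,"yaw":0},{"grip":-1,"x":0.08,"y":4.4,"z":0,"yaw":0},{"grip":-1,"x":0.1,"y":5.3,"z":0,"yaw":0},{"grip":-1,"x":0.12,"y":6.2,"z":0,"yaw":0},{"grip":-1,"x":0.14,"y":7.1,"z":0,"yaw":0},{"grip":-1,"x":0.16,"y":8.0,"z":0,"yaw":0},{"grip":-1,"x":0.18,"y":8.9,"z":0,"yaw":0},{"grip":-1,"x":0.2,"y":9.8,"z":0,"yaw":0},{"grip":-1,"x":0.22,"y":10.7,"z":0,"yaw":0},{"grip":-1,"x":0.22,"y":11.6,"z":0,"yaw":0},{"grip":-1,"x":0.22,"y":12.5,"z":0,"yaw":0},{"grip":-1,"x":0.22,"y":13.4,"z":0,"yaw":0},{"grip":-1,"x":0.22,"y":14.2,"z":0,"yaw":0},{"grip":-1,"x":0.22,"y":14.9,"z":0,"yaw":0},{"grip":-1,"x":0.22,"y":15.4,"z":0,"yaw":0},{"grip":-1,"x":0.22,"y":15.6,"z":0,"yaw":0}]'

```text
time_s: 14.12
eef_pos: [0.515, 0.245, 0.2785]
tool_rot: [-0.001, 0.766, 0.643, -0.001]
wrist_force: [-0.4, 1.1, -2.6]
grip_width: 0.0621
grip_force: 28.8
```

arm_command --moves '[{"grip":-1,"x":0,"y":0,"z":-0.2,"yaw":0},{"grip":-1,"x":0,"y":0,"z":-0.4,"yaw":0},{"grip":-1,"x":0,"y":0,"z":-0.6,"yaw":0},{"grip":-1,"x":0,"y":0,"z":-0.75,"yaw":0},{"grip":-1,"x":0,"y":0,"z":-0.75,"yaw":0},{"grip":-1,"x":0,"y":0,"z":-0.75,"yaw":0}]'

```text
time_s: 14.62
eef_pos: [0.5173, 0.2388, 0.2495]
tool_rot: [0.0, 0.768, 0.64, -0.001]
wrist_force: [0.8, 0.7, -2.1]
grip_width: 0.0625
grip_force: 28.8
```

```bash
python3 cup.py; python3 - <<'E'
from fit import *
O,H=np.array([.4747,.281]),np.radians(79.75); e=bot.get_obs()["eef_pos"]
for n in("scene","side"):
    d=get(n)
    if n=="scene": cv2.imwrite("pics/s3.png",cv2.resize(d["img"][90:240,330:480,::-1],None,fx=4,fy=4,interpolation=cv2.INTER_CUBIC))
    P=cloud(d).reshape(-1,3); P=P[np.isfinite(P).all(1)]; a,b=frame(P,O,H); z=P[:,2]
    for sg in(1,-1):
      for zz in(.12,.135,.15,.16):
        m=(abs(z-zz)<.006)&(abs(b-sg*.05)<.02)&(abs(a+.04-(172-zz*1000)*.7e-3)<.03)
        if m.sum()>5: print(n,sg,zz,m.sum(),"b",np.round(np.quantile(b[m],[.05,.5,.95]),4),"a",np.round(np.quantile(a[m],[.05,.95]),4))
print("tcp a,b",frame(e[None],O,H))
E
```

```text
14.6167 [0.51728715 0.23879136 0.24948063] [ 0.84193329  0.65622118 -2.11844536] 0.062478988740124405
scene 1046 z [0.1970145  0.2007184  0.29387115 0.29489347]
-0.05 109 centre-tcp [0.00175273 0.00335146] R 0.03219331211867644
-0.04 114 centre-tcp [0.00213593 0.00365667] R 0.03167948715245661
-0.03 111 centre-tcp [0.00140306 0.00392072] R 0.03179898441259029
-0.02 112 centre-tcp [0.00224005 0.00328769] R 0.03074240185021481
-0.01 107 centre-tcp [0.00251642 0.00267927] R 0.029784393447565425
side 957 z [0.19967444 0.20531782 0.29814618 0.30107418]
-0.05 76 centre-tcp [0.0017501  0.00205139] R 0.03173703443954989
-0.04 74 centre-tcp [0.00152874 0.00186218] R 0.03094721409849476
-0.03 73 centre-tcp [0.00138824 0.00028136] R 0.029863494916755745
-0.02 75 centre-tcp [0.00178612 0.00220244] R 0.030233991854966974
-0.01 70 centre-tcp [0.00091729 0.00078552] R 0.02936778707366758
scene 1 0.12 31 b [0.0406 0.0439 0.0528] a [-0.0164  0.0084]
scene 1 0.135 30 b [0.0408 0.0444 0.0512] a [-0.0267 -0.0041]
scene 1 0.15 32 b [0.0404 0.0439 0.0495] a [-0.037  -0.0137]
scene 1 0.16 35 b [0.0407 0.045  0.0532] a [-0.0423 -0.0215]
scene -1 0.12 32 b [-0.059  -0.0566 -0.0491] a [-0.015   0.0072]
scene -1 0.135 35 b [-0.0579 -0.0554 -0.0485] a [-0.0264 -0.0034]
scene -1 0.15 36 b [-0.0595 -0.0556 -0.0477] a [-0.0373 -0.0157]
scene -1 0.16 41 b [-0.0584 -0.0553 -0.0479] a [-0.0429 -0.02  ]
side 1 0.12 12 b [0.0419 0.0463 0.0561] a [-0.0142 -0.0016]
side 1 0.135 10 b [0.0418 0.0448 0.0533] a [-0.0248 -0.0102]
side 1 0.15 11 b [0.0423 0.0465 0.0537] a [-0.0368 -0.0192]
side 1 0.16 18 b [0.0418 0.0502 0.0587] a [-0.0441 -0.0307]
side -1 0.12 11 b [-0.0579 -0.0524 -0.0429] a [-0.0137 -0.0014]
side -1 0.135 8 b [-0.0567 -0.0535 -0.0438] a [-0.0264 -0.0157]
side -1 0.15 12 b [-0.0573 -0.0528 -0.0444] a [-0.0401 -0.0266]
side -1 0.16 16 b [-0.0572 -0.051  -0.0434] a [-0.0432 -0.03  ]
tcp a,b (array([-0.03304356]), array([-0.04978519]))
```

View pics/s3.png

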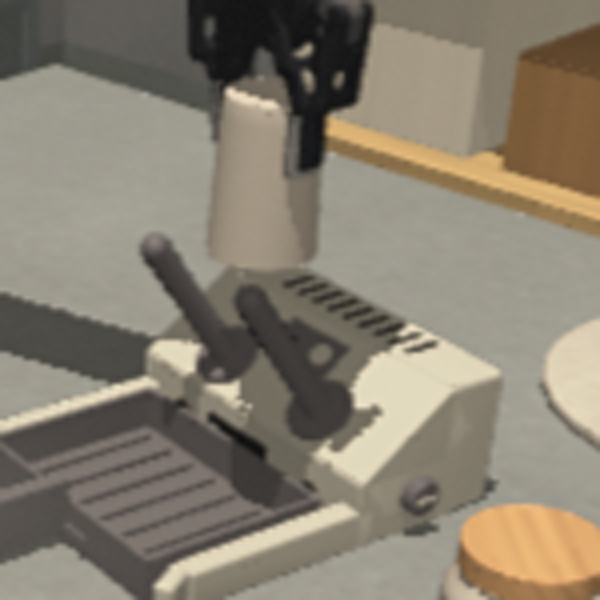

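The picture shows the cup held upright above the right peg, and in the numbers the peg axis agrees with the TCP laterally. I'll lower it gently.

arm_command --moves '[{"grip":-1,"x":0,"y":0,"z":-0.2,"yaw":0},{"grip":-1,"x":0,"y":0,"z":-0.4,"yaw":0},{"grip":-1,"x":0,"y":0,"z":-0.6,"yaw":0},{"grip":-1,"x":0,"y":0,"z":-0.8,"yaw":0},{"grip":-1,"x":0,"y":0,"z":-1.0,"yaw":0},{"grip":-1,"x":0,"y":0,"z":-1.2,"yaw":0},{"grip":-1,"x":0,"y":0,"z":-1.35,"yaw":0},{"grip":-1,"x":0,"y":0,"z":-1.45,"yaw":0},{"grip":-1,"x":0,"y":0,"z":-1.45,"yaw":0}]' --newtons 20

```text
time_s: 15.57
eef_pos: [0.5168, 0.2399, 0.1909]
tool_rot: [-0.0, 0.768, 0.641, -0.001]
wrist_force: [-0.3, 0.2, -2.5]
grip_width: 0.0621
grip_force: 28.8
```

arm_command --moves '[{"grip":-1,"x":0,"y":0.01,"z":-0.1,"yaw":0},{"grip":-1,"x":0,"y":0.02,"z":-0.2,"yaw":0},{"grip":-1,"x":0,"y":0.03,"z":-0.3,"yaw":0},{"grip":-1,"x":0,"y":0.04,"z":-0.4,"yaw":0},{"grip":-1,"x":0,"y":0.05,"z":-0.5,"yaw":0},{"grip":-1,"x":0,"y":0.05,"z":-0.5,"yaw":0}]'

```text
time_s: 16.07
eef_pos: [0.5174, 0.243, 0.1716]
tool_rot: [-0.0, 0.768, 0.641, 0.0]
wrist_force: [0.7, 2.0, -2.4]
grip_width: 0.0622
grip_force: 28.8
```

arm_command --moves '[{"grip":-1,"x":0,"y":0,"z":-0.08,"yaw":0},{"grip":-1,"x":0,"y":0.01,"z":-0.16,"yaw":0},{"grip":-1,"x":0,"y":0.02,"z":-0.24,"yaw":0},{"grip":-1,"x":0,"y":0.03,"z":-0.32,"yaw":0},{"grip":-1,"x":0,"y":0.03,"z":-0.4,"yaw":0},{"grip":-1,"x":0,"y":0.03,"z":-0.4,"yaw":0}]'

```text
time_s: 16.57
eef_pos: [0.517, 0.2434, 0.1552]
tool_rot: [-0.0, 0.768, 0.641, -0.0]
wrist_force: [0.3, 1.7, -2.5]
grip_width: 0.0623
grip_force: 28.9
```

```bash
cat > cup2.py <<'E'
import sys
from fit import *
s=bot.get_obs(); e=s["eef_pos"]; O,H=np.array([.4747,.281]),np.radians(79.75)
d=get("scene")
cv2.imwrite(f"pics/{sys.argv[1]}.png",cv2.resize(d["img"][110:240,340:470,::-1],None,fx=4,fy=4,interpolation=cv2.INTER_CUBIC))
P=cloud(d).reshape(-1,3); I=d["img"].reshape(-1,3).astype(int)
a,b=frame(P,O,H); z=P[:,2]
m=np.isfinite(P).all(1)&(abs(b+.05)<.045)&(a>-.12)&(a<.03)&(z>.075)&(z<.23)&(I.min(1)>85)
tip=np.array([-.04,.172]); q=np.c_[a,z][m]
c=[]
for lo in np.arange(.085,.2,.01):
    k=m&(z>lo)&(z<lo+.01)
    if k.sum()>15: c.append((lo+.005,(np.quantile(a[k],.02)+np.quantile(a[k],.98))/2,k.sum()))
print(np.round(c,4)); print("z max",np.quantile(z[m],.99),"z min",np.quantile(z[m],.01))
E
python3 cup2.py s4
```

```text
[[ 1.00e-01 -2.99e-02  4.20e+01]
 [ 1.10e-01 -2.47e-02  8.00e+01]
 [ 1.20e-01 -2.31e-02  8.70e+01]
 [ 1.30e-01 -2.54e-02  9.10e+01]
 [ 1.40e-01 -2.85e-02  8.70e+01]
 [ 1.50e-01 -2.94e-02  8.80e+01]
 [ 1.60e-01 -3.51e-02  6.80e+01]
 [ 1.70e-01 -4.77e-02  6.30e+01]
 [ 1.80e-01 -4.78e-02  7.00e+01]
 [ 1.90e-01 -4.84e-02  8.90e+01]
 [ 2.00e-01 -3.29e-02  1.33e+02]]
z max 0.20212408299871937 z min 0.09972843006406051
```

View pics/s4.png

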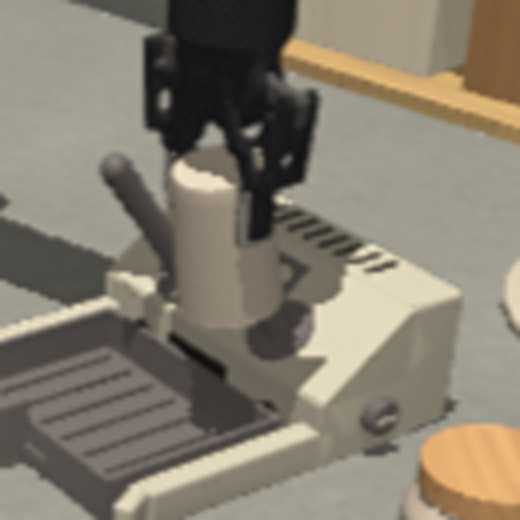

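The picture shows the cup swallowing the peg and already tilting in the pads as planned. I'll continue down.

arm_command --moves '[{"grip":-1,"x":0,"y":0.02,"z":-0.08,"yaw":0},{"grip":-1,"x":0,"y":0.03,"z":-0.16,"yaw":0},{"grip":-1,"x":0,"y":0.04,"z":-0.24,"yaw":0},{"grip":-1,"x":0,"y":0.05,"z":-0.32,"yaw":0},{"grip":-1,"x":0,"y":0.05,"z":-0.4,"yaw":0},{"grip":-1,"x":0,"y":0.05,"z":-0.4,"yaw":0}]'

```text
time_s: 17.12
eef_pos: [0.5171, 0.2454, 0.1393]
tool_rot: [-0.0, 0.768, 0.641, -0.0]
wrist_force: [1.8, 2.4, -1.9]
grip_width: 0.0624
grip_force: 29.1
```

arm_command --moves '[{"grip":-1,"x":0,"y":0.01,"z":-0.04,"yaw":0},{"grip":-1,"x":0,"y":0.01,"z":-0.08,"yaw":0},{"grip":-1,"x":0,"y":0.01,"z":-0.12,"yaw":0},{"grip":-1,"x":0,"y":0.01,"z":-0.12,"yaw":0}]'

```text
time_s: 17.45
eef_pos: [0.5176, 0.246, 0.137]
tool_rot: [-0.0, 0.768, 0.641, 0.0]
wrist_force: [-4.4, -0.1, 11.0]
grip_width: 0.0626
grip_force: 30.5
```

The force shows the tip is on the cup's bottom. I'll release slowly.

arm_command --moves '[{"grip":-1,"x":0,"y":0,"z":0.04,"yaw":0},{"grip":-1,"x":0,"y":0,"z":0.04,"yaw":0},{"grip":0.5,"x":0,"y":0,"z":0.04,"yaw":0},{"grip":0.6,"x":0,"y":0,"z":0.04,"yaw":0},{"grip":0.7,"x":0,"y":0,"z":0.04,"yaw":0},{"grip":0.85,"x":0,"y":0,"z":0.04,"yaw":0},{"grip":1,"x":0,"y":0,"z":0.04,"yaw":0},{"grip":1,"x":0,"y":0,"z":0.04,"yaw":0},{"grip":1,"x":0,"y":0,"z":0.04,"yaw":0},{"grip":1,"x":0,"y":0,"z":0.04,"yaw":0},{"grip":1,"x":0,"y":0,"z":0.04,"yaw":0}]'

```text
time_s: 18.37
eef_pos: [0.5174, 0.2458, 0.1369]
tool_rot: [-0.0, 0.768, 0.641, 0.0]
wrist_force: [1.0, -0.7, -0.9]
grip_width: 0.0851
grip_force: 0.0
```

```bash
python3 cup2.py s5
```

```text
[[ 9.00e-02 -1.59e-02  6.20e+01]
 [ 1.00e-01 -1.59e-02  7.80e+01]
 [ 1.10e-01 -1.64e-02  7.60e+01]
 [ 1.20e-01 -2.06e-02  7.90e+01]
 [ 1.30e-01 -2.15e-02  8.10e+01]
 [ 1.40e-01 -3.19e-02  6.10e+01]
 [ 1.50e-01 -4.05e-02  5.40e+01]
 [ 1.60e-01 -4.26e-02  7.20e+01]
 [ 1.70e-01 -4.28e-02  1.02e+02]
 [ 1.80e-01 -3.24e-02  1.61e+02]
 [ 1.90e-01 -2.24e-02  1.60e+01]]
z max 0.1863301190946588 z min 0.08054288259726422
```

arm_command --moves '[{"grip":1,"x":0,"y":0,"z":0.3,"yaw":0},{"grip":1,"x":0,"y":0,"z":0.7,"yaw":0},{"grip":1,"x":0,"y":0,"z":1.2,"yaw":0},{"grip":1,"x":0,"y":0,"z":2.0,"yaw":0},{"grip":1,"x":0,"y":0,"z":3.0,"yaw":0},{"grip":1,"x":0,"y":-1,"z":3.5,"yaw":0},{"grip":1,"x":0,"y":-2,"z":3.5,"yaw":0},{"grip":1,"x":0,"y":-3,"z":3.5,"yaw":0},{"grip":1,"x":0,"y":-4,"z":3.5,"yaw":0},{"grip":1,"x":0,"y":-5,"z":3.5,"yaw":0},{"grip":1,"x":0,"y":-5,"z":3.5,"yaw":0},{"grip":1,"x":0,"y":-5,"z":3.5,"yaw":0},{"grip":1,"x":0,"y":-5,"z":3.5,"yaw":0}]'

```text
time_s: 19.5
eef_pos: [0.5176, 0.0462, 0.2777]
tool_rot: [-0.0, 0.768, 0.64, 0.001]
wrist_force: [-0.9, 0.7, -0.3]
grip_width: 0.0854
grip_force: 0.0
```

```bash
python3 cup2.py s6
```

```text
[[ 9.00e-02 -1.51e-02  6.90e+01]
 [ 1.00e-01 -1.13e-02  7.90e+01]
 [ 1.10e-01 -1.61e-02  8.20e+01]
 [ 1.20e-01 -1.65e-02  7.60e+01]
 [ 1.30e-01 -2.07e-02  8.50e+01]
 [ 1.40e-01 -2.39e-02  7.90e+01]
 [ 1.50e-01 -2.66e-02  8.40e+01]
 [ 1.60e-01 -3.21e-02  7.40e+01]
 [ 1.70e-01 -3.41e-02  1.23e+02]
 [ 1.80e-01 -2.99e-02  1.74e+02]
 [ 1.90e-01 -1.56e-02  3.60e+01]]
z max 0.18672462869396136 z min 0.08001353252710132
```

View pics/s6.png

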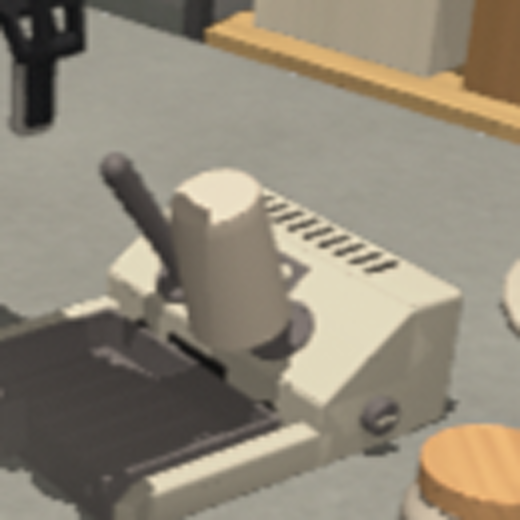

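The cup hangs on the right peg with the gripper clear. I'll check the tray, then hand in.

```bash
python3 - <<'E'
from fit import *
O,H=np.array([.4743,.281]),np.radians(79.8)
for n in("scene","side"):
    d=get(n); P=cloud(d).reshape(-1,3); I=d["img"].reshape(-1,3).astype(int); a,b=frame(P,O,H); z=P[:,2]
    dark=I.max(1)<125
    f=np.isfinite(P).all(1)&dark&(z>.027)&(z<.04)
    for x in(-.06,.06):
        k=f&(abs(b-x)<.02)&(a<-.12)&(a>-.16); r=f&(abs(b-x)<.02)&(a>-.03)&(a<.02)
        print(n,x,k.sum(),np.round(np.quantile(a[k],[.1,.5,.9]),4) if k.any() else "",r.sum(),np.round(np.quantile(a[r],[.1,.5,.9]),4) if r.any() else "")
E
```

```text
scene -0.06 30 [-0.14   -0.1387 -0.1368] 67 [-0.0038  0.0116  0.0145]
scene 0.06 25 [-0.1396 -0.1387 -0.1365] 48 [-0.0046  0.0015  0.0145]
side -0.06 41 [-0.1421 -0.1395 -0.1365] 72 [-0.0068  0.0005  0.0144]
side 0.06 40 [-0.1429 -0.1392 -0.1362] 57 [-0.0056  0.0001  0.014 ]
```

The front wall is at about -139 mm on both sides, so the tray is home and square.

```bash
python3 -c "
from plant import ticket
print(ticket.hand_in())"
```

```text
the job is handed in; nothing more can be done
None
```

I pushed the tray onto its stops, where it sits square, and hung the cup on the right peg down to its bottom. Both are released and the job is handed in; no verdict came back, and the lever itself was hidden from the cameras, so I could not check it directly.

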